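Unlock the bench extractor and hold its sprung shutter half open

ROBOT

A 6-joint arm with a two-finger parallel gripper is mounted at the origin on the work surface. World frame = base frame: x ahead of the robot, y to its left, z up, the work surface at z = 0. Lengths are in m, angles in rad, forces in N, time in s.
With the tool pointing down it reaches from about 0.35 to 0.925 m from the base axis. Payload 6.4 kg.
Tool frame: the origin (TCP) lies between the finger pads; the fingertips stand 11 mm ahead of it and the grasp point (between the pads) lies 8 mm behind it (tips_ahead is the distance from the TCP to the fingertips, in m); z points along the fingers, y is the line along which they close (so a half turn about z gives the same grasp; the last joint's range is limited). The gripper opens to 85 mm and grips with 20 to 120 N. Pads are 22 mm wide; open, the fingers measure 114 mm over their backs; the gripper's body (76 mm by 85 mm) begins 54 mm behind the grasp point. The pads swing forward as they close: fully open they stand 13 mm farther back than shut.
Start: joints at [-1.491, 0.245, 1.558, -0, 1.339, -0.174], TCP at [0.163, -0.629, 0.242] pointing down, gripper open.
Joint ranges: [-3.13, 3.13], [-1.02, 2.26], [0.13, 2.54], [-0.95, 4.09], [0.21, 2.88], [-2.74, 2.74]. Speed limits (rad/s): [2.57, 2.57, 3.14, 3.14, 3.14, 3.14].

INTERFACE

Orientations are given as a unit quaternion [x, y, z, w].
In Python, from station import movep, servo_line, movej, gripper_to, hold, ik, read_state, snapshot, get_calibration, IKError, finish_job, tips_ahead gives the robot as it stands. Calls block until the motion is done:
- movep(position, orientation): joint-space move of the TCP to a pose.
- servo_line(position, speed=0.15, frame=None): straight line of the TCP; frame=None keeps the orientation; speed is the mean speed in m/s.
- movej(angles): joint-space move.
- gripper_to(opening, strength=None): finger opening in m; strength is the grip in N (None keeps the last); returns when the fingers have stopped.
- hold(seconds).
- ik(position, orientation): joint angles nearest the present ones, or None.
- read_state(): the state.
- snapshot(name): name is "scene" or "top" or "wrist"; returns the picture (420x560x3 uint8, red, green, blue); there is no depth.
- get_calibration(name): a dict with "camera_matrix" (3x3 intrinsics, pixels), "k1" (the pictures are not rectified: a ray, as slopes to the right and down, at radius r is drawn at 1 + k1 r^2 times it, then the intrinsics apply), "rvec" (rotation vector, rad) and "tvec" (3), from world to camera coordinates, as OpenCV has them. Camera axes: x right, y down, z forward; pixel columns grow to the right and rows downward; lengths in m; the calibration is good to about 2 mm. A picture is of the moment at which its call begins: read the wrist's pose just before it. get_calibration takes no time and is no camera call; for the wrist camera it gives the pose at the moment of the call.
A pose or a line that the arm cannot do raises IKError and nothing moves.
- finish_job(): hands the job in; it is judged then, once.
The state is a dict: "time": time; "joints": joint angles; "joint_vel": joint speeds; "effort": joint torques, N m; "position": TCP position; "orientation": TCP orientation; "ft_force": force on the tool from outside, world axes, zero at the start; "ft_torque": the same for the moment, N m; "grip_width": finger opening in m; "grip_force": force on a finger pad.
Only numpy, scipy, OpenCV 4.12 (cv2) and the standard library are available. Lean on these libraries where they do the work, as an engineer would, in place of code of your own. Each camera call takes 0.05 s, during which the arm holds its last target. There are 200 camera calls.

TASK

The bookbinder is about to brush glue and needs a gentle draught from the low grey bench extractor: lift the steel keeper plate up off the two posts that it locks together and lay it flat, tab up, in the shallow wooden tray, setting it down rather than dropping it. Then take the shutter's tall post with the gripper, slide the shutter open against its spring to half of its travel, so that its edge stands at the bar across the middle of the window, and finish while still holding it there with the fingers, because it springs shut if let go. Leave the other things on the table where they are.

Things in the scene. Friction and masses are not known exactly. Their poses are not given: they have to be found in the camera images.
- extractor: low grey bench extractor, fixed: 170 (its x) x 320 (its y) x 80 mm high to its top plate; origin at the centre of its underside, z up. On top, in its frame, the air window, 90 (x) x 80 (y) mm, spans y = -130 to -50 mm. Aluminium guides at x = +-55 mm run along y, 87 mm high, each with a short black mark at y = -90 mm
- window_bar (a point): middle of the fixed dark bar, 6 mm wide, over the white filter pad, that crosses the window's middle under the shutter, at y = -90 mm in the extractor's frame; hidden while the shutter is closed
- stud_top (a point): top of the fixed short stud: square, 14 mm, from 90 to 112 mm above the table, at x = 0, y = -30 mm in the extractor's frame, on an aluminium strap (20 mm wide, its top at 90 mm) that crosses over the shutter
- shutter (a joint): travel of the dark steel shutter plate in m: 0 closed (window covered), 0.080 fully open, 0.040 half. It slides along the extractor's +y. A spring pushes it shut with about 4.5 N at 0, rising by 150 N/m: 10.5 N at half, 16.5 N fully open; friction is small. While the keeper is on its posts it can move only about 6 mm
- grip_mid (a point): where to grip the shutter's tall post, on its axis, 125 mm above the table. The post stands on the shutter plate and moves with it: square steel, 14 x 14 mm, sides along the extractor's x and y, its top at 146 mm, on a dark foot 34 x 34 mm, its top at 90 mm. Closed, it stands at x = 0, y = +40 mm in the extractor's frame
- shutter_edge (a point): middle of the shutter plate's edge that uncovers the window: at y = -130 mm in the extractor's frame when closed, -90 mm (over the bar) at half travel
- keeper: loose steel keeper plate, 40 (its x) x 110 (its y) x 8 mm, about 0.18 kg, with two openings, 20 (x) x 30 (y) mm, at y = +-30 mm, and an upright tab between them. Origin at the centre of its underside. It starts flat, 90 mm above the table, its y along the extractor's, the stud in one opening and the tall post in the other (3 mm play); to come off it must rise by 56 mm
- keeper_tab (a point): where to grip the keeper: on the middle line of its upright tab, 34 mm above the keeper's underside. The tab is 12 (keeper's x) x 34 (y) mm, its top 53 mm above the underside
- tray: shallow open wooden tray, fixed: 170 (its x) x 110 (its y) x 25 mm high, walls and floor 5 mm; origin at the centre of its underside. It lies to the left or to the right of the extractor, nearer the robot
- tray_in (a point): centre of the tray's inner floor; axes as the tray's
- book: bystander: closed green book, 160 x 105 x 26 mm, lying flat; to be left alone; origin at its underside
- cone: bystander: white thread cone on its foot, 70 mm across, 102 mm high; to be left alone; origin at its underside
- jar: bystander: glue jar, 72 mm across, 90 mm high; to be left alone; origin at its underside
- brush: bystander: glue brush, 160 mm long, lying; to be left alone; origin at its underside
- weight: bystander: dark steel cylinder weight, 60 mm across, 50 mm high; to be left alone; origin at its underside
- hammer: bystander: hammer, 200 mm long, lying; to be left alone; origin at its underside
- block: bystander: wooden block with a steel pin in its top, 50 x 140 x 30 mm; to be left alone; origin at its underside

How it is judged:
On the way, in this order (a step that is already met when the one before it is completed fails the run):
1. the keeper is lifted up clear of both posts (z of keeper in the frame of extractor above 0.15 m and contact force between the fingers and keeper above 0.5 N), for 0.05 s.
2. the keeper lies flat in the tray, let go (x of keeper in the frame of tray_in between -0.03 and 0.03 m and y of keeper in the frame of tray_in between -0.035 and 0.035 m and z of keeper in the frame of tray_in below 0.012 m and angle between keeper's own z axis and vertical below 0.15 rad and contact force between the fingers and keeper below 0.1 N and linear speed of keeper below 0.02 m/s), for 0.2 s.
At the end, for the whole second after the job is handed in: The shutter stands still at half travel (40 mm, within 6 mm), held there by the fingers on its tall post (more than 3 N), and the keeper lies flat, tab up, at rest and let go on the tray's floor (its centre within 30 mm along and 35 mm across the tray's centre) (all of step 2 and value of joint shutter between 0.034 and 0.046 m and velocity of joint shutter between -0.01 and 0.01 m/s and contact force between the fingers and shutter above 3 N); the arm keeps its last pose, push and grip.
It fails at once if a bystander is moved by more than 40 mm (distance of any of book, cone, jar, brush, weight, hammer, block from where it was at the start of the episode above 0.04 m).
It fails at once if the keeper is dropped (falls free faster than 0.7 m/s) (linear speed of keeper above 0.7 m/s and contact force between the fingers and keeper below 0.05 N).
It also fails if it takes over 51 s, if anything falls off the work surface, if the arm or the gripper's body presses on something with over 40 N, if the wrist force passes 120 N, or if a joint passes its speed limit or range.

## Working session

There is one attempt and no reset: what is moved stays moved. The work goes in short steps, each a Python script; the robot and the scene stay as the last script left them, time stands still between calls to the robot, and variables do not carry over. Pictures are saved under pics/ and viewed, at most 10 in all, crops included, and the job is handed in when it is done.

```bash
ls; mkdir -p pics; python3 - <<'E'
from station import *
import cv2
for n in ("scene","top"):
    cv2.imwrite(f"pics/{n}0.png",snapshot(n)[:,:,::-1]); c=get_calibration(n); print(n,c)
print(read_state())
E
```

```text
pics
scene {'camera_matrix': array([[404.06993551,   0.        , 279.76568222],
       [  0.        , 404.06993551, 203.93754211],
       [  0.        ,   0.        ,   1.        ]]), 'k1': 0.038683882356702406, 'rvec': array([ 2.18196838,  0.55397214, -0.28714903]), 'tvec': array([-0.49385804, -0.08139568,  1.20739254])}
top {'camera_matrix': array([[424.75272936,   0.        , 276.93882932],
       [  0.        , 424.75272936, 208.34453434],
       [  0.        ,   0.        ,   1.        ]]), 'k1': 0.0071973943349355, 'rvec': array([ 2.16470476, -2.15298449,  0.09203439]), 'tvec': array([-0.00203725,  0.57785697,  0.98778082])}
{'time': 0.1, 'joints': array([-1.49110303e+00,  2.45782920e-01,  1.55888438e+00,  3.66721579e-05,
        1.33871930e+00, -1.74102805e-01]), 'joint_vel': array([ 0.00053024, -0.00095239, -0.00172278,  0.00043115,  0.00162886,
        0.00143417]), 'effort': array([ 2.35578767e-06, -4.30672288e+01, -3.27128220e+01, -1.46559801e-04,
        2.81948429e-03,  4.15711705e-07]), 'position': array([ 0.16317566, -0.62868661,  0.24126992]), 'orientation': array([ 9.91959378e-01,  1.26553500e-01,  6.01465051e-05, -8.95131949e-04]), 'ft_force': array([-0.41493447,  0.11649836,  0.27168289]), 'ft_torque': array([-0.05564941,  0.00133833, -0.00678396]), 'grip_force': 0.0, 'grip_width': 0.08505040367023131}
```

View pics/top0.png

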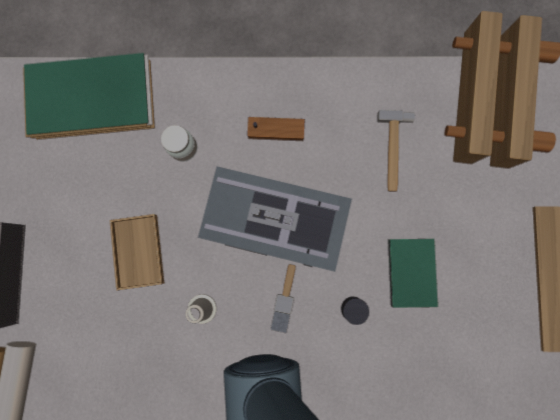

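View pics/scene0.png

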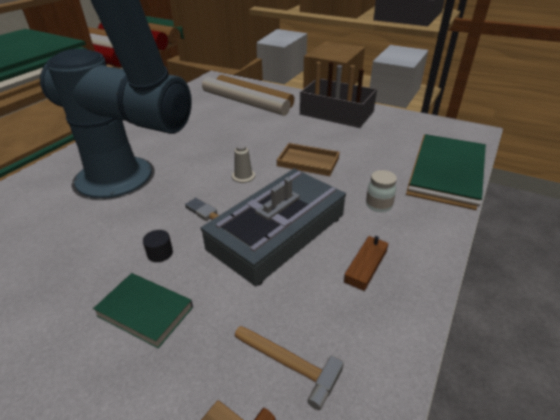

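The top view shows the extractor centred at about (275,218). Its marks, and so its window, are on the right, so extractor +y points image-left. The tray is at (137,252), left of the extractor, and the keeper's tab is at (273,217). Next I'll get coarse poses, then a wrist view from above.

```bash
cat > h.py <<'E'
from station import *
import numpy as np, cv2
from scipy.spatial.transform import Rotation as R
def ray(c,uv):
    K=c["camera_matrix"]; d=np.array([(uv[0]-K[0,2])/K[0,0],(uv[1]-K[1,2])/K[1,1]])
    s=d.copy()
    for _ in range(20): s=d/(1+c["k1"]*(s@s))
    M=cv2.Rodrigues(np.array(c["rvec"]))[0]
    return -M.T@c["tvec"], M.T@np.array([s[0],s[1],1])
def onz(c,uv,z):
    o,d=ray(c,uv); return o+d*(z-o[2])/d[2]
def proj(c,p):
    M=cv2.Rodrigues(np.array(c["rvec"]))[0]; q=M@np.asarray(p)+c["tvec"]; s=q[:2]/q[2]
    s=s*(1+c["k1"]*(s@s)); K=c["camera_matrix"]
    return s*[K[0,0],K[1,1]]+K[:2,2]
def down(yaw):  # tool z down, tool x at heading yaw, tool y = world heading yaw-90deg
    return (R.from_euler('z',yaw)*R.from_euler('x',np.pi)).as_quat()
E
python3 - <<'E'
from h import *
c=get_calibration("top")
P=np.array([onz(c,p,.08)[:2] for p in [(216,169),(350,197),(336,268),(199,238)]])
print(P.round(4),np.linalg.norm(np.roll(P,-1,0)-P,axis=1),P.mean(0))
y=P[0]+P[3]-P[1]-P[2]; print("yaw",np.arctan2(-y[0],y[1]))
print("tab",onz(c,(273,217),.143))
T=np.array([onz(c,p,.025)[:2] for p in [(111,219),(156,215),(162,286),(118,290)]])
print(T.round(4),np.linalg.norm(np.roll(T,-1,0)-T,axis=1),T.mean(0))
w=get_calibration("wrist"); s=read_state()
M=cv2.Rodrigues(w["rvec"])[0]; o=-M.T@w["tvec"]; Rt=R.from_quat(s["orientation"])
print("cam in tool",Rt.inv().apply(o-s["position"]),"\n",Rt.inv().as_matrix()@M.T, w["camera_matrix"],w["k1"])
print("scene cam", -cv2.Rodrigues(get_calibration("scene")["rvec"])[0].T@get_calibration("scene")["tvec"])
E
```

```text
[[ 0.6633  0.1413]
 [ 0.5994 -0.1661]
 [ 0.4389 -0.133 ]
 [ 0.5042  0.1766]] [0.31395351 0.16379767 0.31636997 0.16292511] [0.55144043 0.0047009 ]
yaw -0.20639300089088294
tab [0.54752847 0.00716569 0.143     ]
[[0.5507 0.4022]
 [0.5609 0.2934]
 [0.3919 0.2729]
 [0.3818 0.3774]] [0.10936108 0.17030002 0.10504672 0.17075979] [0.47131817 0.33647173]
cam in tool [ 0.06660939 -0.0010976  -0.13052294] 
 [[-2.60338638e-04 -9.65824134e-01 -2.59198137e-01]
 [ 9.99999858e-01 -3.72045733e-04  3.81916892e-04]
 [-4.65298112e-04 -2.59198001e-01  9.65824094e-01]] [[328.90286645   0.         281.36842425]
 [  0.         328.90286645 215.02537913]
 [  0.           0.           1.        ]] 0.020260364668576985
scene cam [ 0.92304769 -0.63369823  0.6743347 ]
```

```bash
python3 - <<'E'
from h import *
import pickle
def shot(n,name="wrist"):
    c=get_calibration(name); im=snapshot(name)[:,:,::-1]; cv2.imwrite(f"pics/{n}.png",im); pickle.dump(c,open(f"pics/{n}.pkl","wb"))
movep([.56,.03,.38],down(1.365)); hold(.3); print(read_state()["position"]); shot("wext")
movep([.47,.30,.32],down(1.365)); hold(.3); shot("wtray"); print(read_state()["time"],read_state()["joints"])
a=cv2.imread("pics/wext.png"); cv2.imwrite("pics/wext_c.png",cv2.resize(a[:, 80:480],None,fx=1.42,fy=1.42,interpolation=cv2.INTER_CUBIC))
E
```

```text
[0.5600604  0.02975104 0.37993588]
4.675 [ 3.63607408e-01 -2.76882289e-02  1.71129431e+00 -2.47510062e-05
  1.45774356e+00  5.70496677e-01]
```

View pics/wext_c.png

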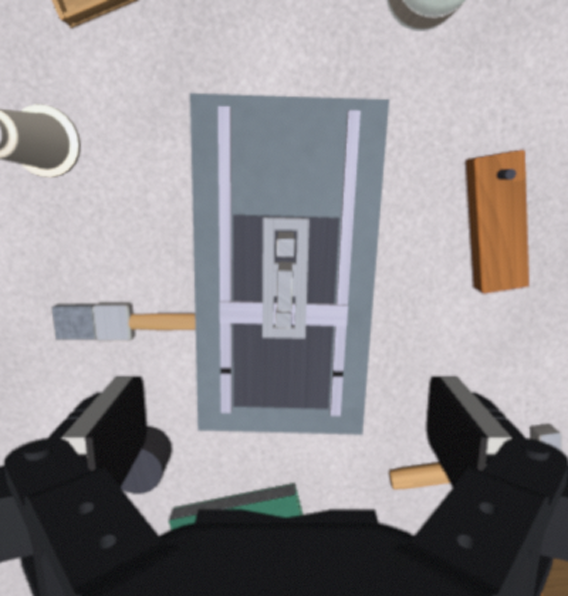

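View pics/wtray.png

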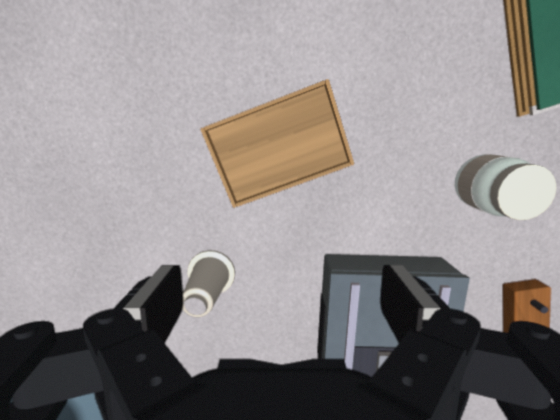

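The wrist crop (scale 1.42, column offset 80) shows the extractor's top corners at (192,94), (388,100), (363,434) and (198,430). The marks are at (226,371) and (337,374), the keeper-plate corners at (264,218), (309,219), (305,338) and (263,338), and the tall post top at (285,247). In the tray view the rim corners are (203,129), (328,81), (352,162) and (235,206).

```bash
python3 - <<'E'
from h import *
import pickle
c=pickle.load(open("pics/wext.pkl","rb")); f=lambda p:((p[0]+.5)/1.42-.5+80,(p[1]+.5)/1.42-.5)
def quad(ps,z,c):
    P=np.array([onz(c,p,z)[:2] for p in ps]); print(P.round(4).tolist(),np.linalg.norm(np.roll(P,-1,0)-P,axis=1).round(4),"c",P.mean(0).round(4)); return P
E=quad([f(p) for p in [(192,94),(388,100),(363,434),(198,430)]],.08,c)
y=E[0]+E[1]-E[2]-E[3]; x=E[1]+E[2]-E[0]-E[3]
print("yaw ext y",np.arctan2(-y[0],y[1]),"x",np.arctan2(x[1],x[0]))
K=quad([f(p) for p in [(264,218),(309,219),(305,338),(263,338)]],.098,c)
y=K[0]+K[1]-K[2]-K[3]; print("yaw keeper",np.arctan2(-y[0],y[1]))
m=[onz(c,f(p),.087)[:2] for p in [(226,371),(337,374)]]; d=m[1]-m[0]; print("marks",m,np.linalg.norm(d),np.arctan2(d[1],d[0]))
print("post top",onz(c,f((285,247)),.146))
t=pickle.load(open("pics/wtray.pkl","rb"))
T=quad([(203,129),(328,81),(352,162),(235,206)],.025,t)
x=T[1]+T[2]-T[0]-T[3]; print("tray yaw",np.arctan2(x[1],x[0]))
# sub-pixel refinement check: tray by colour mask, extractor corner
im=cv2.imread("pics/wtray.png"); h=cv2.cvtColor(im,cv2.COLOR_BGR2HSV)
mk=cv2.inRange(h,(8,70,40),(25,255,255)); cs=max(cv2.findContours(mk,0,2)[0],key=cv2.contourArea)
q=cv2.approxPolyDP(cs,8,True)[:,0]; print(q.tolist())
if len(q)==4: quad(q,.025,t)
E
```

```text
[[0.5107, 0.1798], [0.6725, 0.1411], [0.6, -0.1683], [0.4351, -0.129]] [0.1664 0.3178 0.1695 0.3179] c [0.5546 0.0059]
yaw ext y -0.2351083610232772 x -0.23432941255027462
[[0.549, 0.0677], [0.5871, 0.0588], [0.5625, -0.0477], [0.5241, -0.0397]] [0.0392 0.1094 0.0391 0.1102] c [0.5557 0.0098]
yaw keeper -0.22757445254832726
marks [array([ 0.48013946, -0.06898859]), array([ 0.58550149, -0.09432127])] 0.10836466956815287 -0.23595585800958893
post top [0.56313311 0.04577151 0.146     ]
[[0.3887, 0.3817], [0.5509, 0.4046], [0.5648, 0.3029], [0.4038, 0.2776]] [0.1638 0.1026 0.163  0.1053] c [0.477  0.3417]
tray yaw 0.1482204986778638
[[328, 80], [201, 128], [233, 206], [353, 163]]
[[0.5511, 0.4057], [0.3866, 0.3834], [0.4012, 0.2781], [0.5658, 0.3014]] [0.166  0.1063 0.1663 0.1054] c [0.4762 0.3422]
```

Everything agrees: the keeper is expected at (0.5558, 0.0108) and measured at (0.5557, 0.0098), and the post and sizes also match to about 2 mm. Now I'll grasp and lift.

```bash
python3 - <<'E'
from h import *
q=down(-0.232+np.pi/2); p=np.array([.5557,.0104])
movep([*p,.22],q); gripper_to(.06,70); servo_line([*p,.117],.12); hold(.2)
s=read_state(); print(s["position"],s["ft_force"])
gripper_to(0.0,70); s=read_state(); print(s["grip_width"],s["grip_force"],s["ft_force"],s["ft_torque"])
servo_line([*p,.15],.06); s=read_state(); print(s["ft_force"],s["ft_torque"])
servo_line([*p,.27],.12); hold(.3); s=read_state(); print(s["time"],s["grip_width"],s["ft_force"],s["ft_torque"])
cv2.imwrite("pics/lift.png",snapshot("scene")[80:300,120:400,::-1].repeat(2,0).repeat(2,1))
E
```

```text
[0.5562477  0.0103055  0.11787032] [-0.11360183  0.76040417  0.02833214]
0.011620459857339472 68.31919312477112 [ 0.4269565  -0.61905847  1.39628319] [ 0.07343769  0.0157038  -0.02618223]
[ 0.22899991  0.53558278 -1.50562141] [-0.02189384 -0.00659663  0.0149889 ]
10.1083 0.011185288647624648 [ 0.47490323  0.19035165 -1.48996595] [ 0.0188597  -0.01894766  0.01975985]
```

View pics/lift.png

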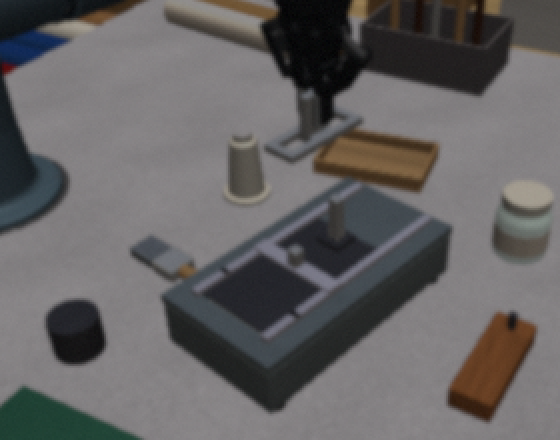

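The keeper is off both posts and held level by the tab, at crop position (315,135). The shutter is still closed. Next I'll place it in the tray.

```bash
python3 - <<'E'
from h import *
p=np.array([.4765,.342])
movep([*p,.15],down(.147)); hold(.2); s=read_state(); print(s["position"],s["grip_width"],s["ft_force"])
servo_line([*p,.045],.1); hold(.2); f0=read_state()["ft_force"][2]
z=.045
while z>.028:
    z-=.001; servo_line([*p,z],.02); s=read_state()
    if s["ft_force"][2]-f0>1.5: break
hold(.3); s=read_state(); print("z",z,s["position"],s["ft_force"],f0)
gripper_to(.035); hold(.3); servo_line([*p,.14],.1); s=read_state(); print(s["time"],s["ft_force"],s["grip_width"])
movep([.47,.28,.30],down(1.34)); hold(.2)
c=get_calibration("wrist"); im=snapshot("wrist")[:,:,::-1]; cv2.imwrite("pics/placed.png",im)
import pickle; pickle.dump(c,open("pics/placed.pkl","wb")); print(read_state()["time"])
E
```

```text
[0.47701604 0.34156961 0.15028768] 0.011267727341456622 [-0.87827321  0.42907194 -0.88560067]
z 0.03799999999999999 [0.47651537 0.34202126 0.03802413] [-0.3217763  -0.46880364 -2.00331268] -2.373936677401666
17.225 [-0.15810452  0.22886377  0.07400466] 0.035258406757217725
18.65
```

View pics/placed.png

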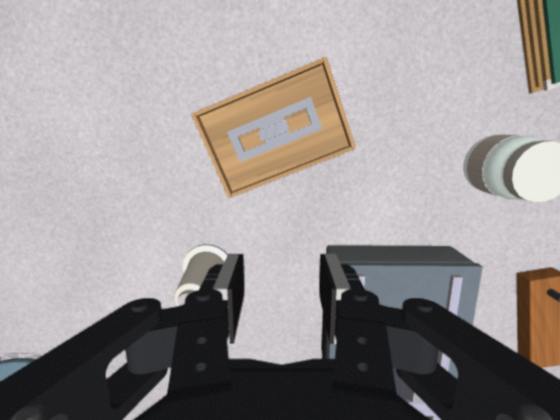

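The keeper lies flat and centred in the tray, tab up, at (274,130), against the tray centre at about (273,127). Now the shutter.

```bash
python3 - <<'E'
from h import *
import pickle
q=down(-0.233+np.pi/2); p=np.array([.5637,.0451]); u=np.array([np.sin(.233),np.cos(.233)])
movep([*p,.22],q); gripper_to(.05,110); servo_line([*p,.117],.12); hold(.2)
gripper_to(0.0,110); s=read_state(); print(s["position"],s["grip_width"],s["grip_force"],s["ft_force"])
b=s["position"][:2]
servo_line([*(p+.04*u),.117],.04); hold(.4); s=read_state()
print(s["position"],(s["position"][:2]-p)@u,s["grip_width"],s["grip_force"],s["ft_force"],s["ft_force"][:2]@u,s["time"])
for n in("top","scene","wrist"):
    c=get_calibration(n); im=snapshot(n)[:,:,::-1]; cv2.imwrite(f"pics/half_{n}.png",im); pickle.dump(c,open(f"pics/half_{n}.pkl","wb"))
a=cv2.imread("pics/half_scene.png")[150:290,190:360]; b=cv2.imread("pics/half_top.png")[155:280,190:360]
f=lambda i:cv2.resize(i,(680,290),interpolation=cv2.INTER_CUBIC)
cv2.imwrite("pics/half.png",np.vstack([f(a),f(b)]))
E
```

```text
[0.56245564 0.04542105 0.11739018] 0.01259947502694986 107.87693738937378 [-7.09864683  1.42085097  7.14494084]
[0.57130637 0.08247737 0.11736215] 0.0381236565589359 0.012429955319645572 108.14517617225647 [-10.26372347  -7.60627431   9.37507594] -9.770606201022902 23.1667
```

View pics/half.png

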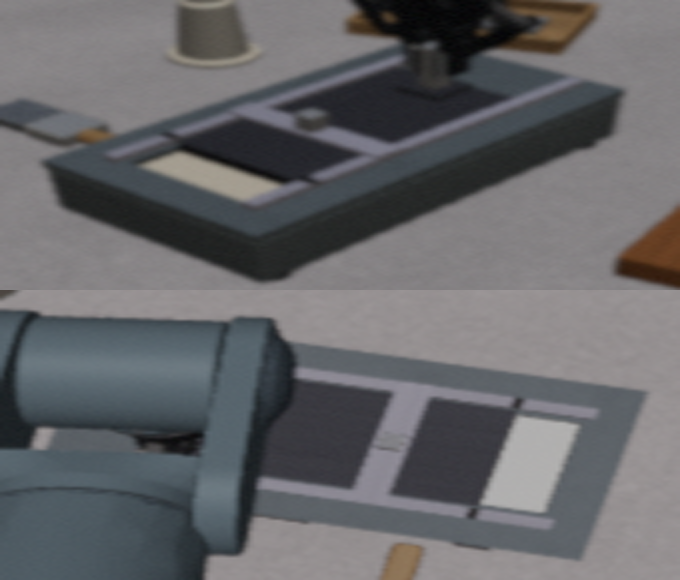

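View pics/half_wrist.png

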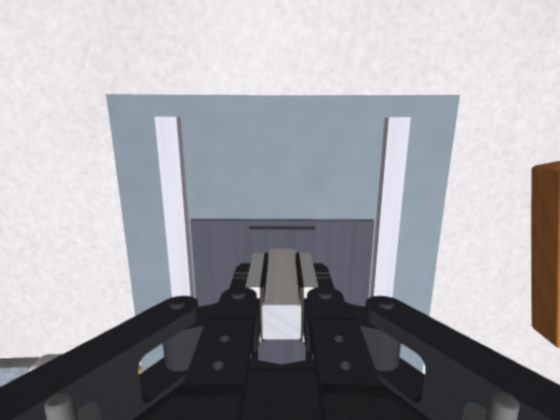

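The shutter edge looks to be at the bar and marks: the white pad is visible only beyond them. I'll quantify travel from the shutter's rear edge, using the wrist views before (crop row about 215) and now (row about 219).

```bash
python3 - <<'E'
from h import *
import pickle
u=np.array([np.sin(.2335),np.cos(.2335)]); o=np.array([.5546,.0059])
def edge(n,u0,r0):
    g=cv2.cvtColor(cv2.imread(f"pics/{n}.png"),6).astype(float); c=pickle.load(open(f"pics/{n}.pkl","rb")); out=[]
    for x in u0:
        col=g[r0-12:r0+12,x]; k=np.argmin(np.diff(col)); d=-np.diff(col)[k-2:k+3]; r=r0-12+.5+k+(d@np.arange(-2,3))/d.sum()
        out.append((onz(c,(x,r),.085)[:2]-o)@u)
    return np.median(out),np.std(out)
a=edge("wext",[250,255,300,305],151); b=edge("half_wrist",[205,220,235,330,345,360],219)
# extractor back edge (y=+160,z=.08) as reference is checked in each
print(a,b,b[0]-a[0]); 
c=pickle.load(open("pics/half_wrist.pkl","rb")); print("back edge y",(onz(c,(282,95),.08)[:2]-o)@u)
c=pickle.load(open("pics/wext.pkl","rb")); print("back edge y",(onz(c,((290-.0)/1.42+80,96.5/1.42),.08)[:2]-o)@u)
# top view: white patch extent along u
c=pickle.load(open("pics/half_top.pkl","rb")); im=cv2.imread("pics/half_top.png").astype(float)
for t in (-.02,0,.02):
    v=np.array([u[1],-u[0]]); ys=np.arange(-.15,-.06,.001)
    val=[im[:,:,1][tuple(np.round(proj(c,[*(o-[.003,.001]+v*t+u*y),.08])[::-1]).astype(int))] for y in ys]
    w=ys[np.array(val)>120]; print(t,w.min(),w.max())
E
```

```text
(np.float64(0.06035815974022191), np.float64(0.0002170230619462957)) (np.float64(0.09982728210159925), np.float64(0.0001675346099884535)) 0.03946912236137733
back edge y 0.15972976156532298
back edge y 0.15927655259291262
-0.02 -0.12899999999999998 -0.09099999999999994
0 -0.12899999999999998 -0.09299999999999994
0.02 -0.12899999999999998 -0.09299999999999994
```

The shutter has travelled 39.5 mm, and the back-edge reference agrees to within 1 mm. Handing in while holding.

```bash
python3 - <<'E'
from h import *
hold(.3); s=read_state(); print(s["position"],s["grip_force"],s["time"]); print(finish_job())
E
```

```text
[0.57131428 0.08247403 0.11736059] 108.14533352851868 23.6167
the job is handed in; nothing more can be done
None
```

I handed the job in at 23.6 s: the keeper lies flat, tab up, in the tray, and the gripper still holds the shutter at about 39.5 mm; the keeper was let go a few millimetres above the tray floor because a force reading stopped the descent early, and no verdict came back.

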